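Open the lift-and-slide hatch of a bench kiln and charge it

ROBOT

A 6-joint arm with a two-finger parallel gripper is mounted at the origin on a cart in front of the work surface, level with it; the furniture and walls round the work are solid. World frame = base frame: x ahead of the robot, y to its left, z up, the work surface at z = 0. Lengths are in m, angles in rad, forces in N, time in s.
With the tool pointing down it reaches from about 0.35 to 0.775 m from the base axis. Payload 7.3 kg.
Tool frame: the origin (TCP) lies between the finger pads; the fingertips stand 14 mm ahead of it and the grasp point (between the pads) lies 5 mm behind it (robot.tips_ahead is the distance from the TCP to the fingertips, in m); z points along the fingers, y is the line along which they close (so a half turn about z gives the same grasp; the last joint's range is limited). The gripper opens to 92 mm and grips with 3 to 60 N. Pads are 19 mm wide; open, the fingers measure 130 mm over their backs; the gripper's body (75 mm by 190 mm) begins 47 mm behind the grasp point.
Start: joints at [-1.355, 0.342, 1.524, -0, 1.275, -0.146], TCP at [0.186, -0.491, 0.241] pointing down, gripper open.
Joint ranges: [-2.53, 2.53], [-0.77, 2.02], [0.04, 2.7], [-1, 4.14], [0.28, 2.66], [-3.11, 3.11]. Speed limits (rad/s): [2.57, 2.57, 3.14, 3.14, 3.14, 3.14].

INTERFACE

Orientations are given as a unit quaternion [x, y, z, w].
In Python, from cell import robot gives the robot as it stands. The module is installed in compiled form; this text tells all that it offers.
- The arm moves only by the tool drive_tool, never from a script. Its arguments are lists of equal length, an entry for each row: "translation": the shift along the tool's x, y, z in mm, a list of three; "rotation": the turn, a rotation vector about the tool's x, y, z in rad, a list of three. In form: {"translation": [[dx, dy, dz], ...], "rotation": [[wx, wy, wz], ...]}. A call has 1 to 12 rows; each row shifts and turns the commanded pose from where the row before left it, along the tool's axes as they then stand; what a row does not reach is not made up. A row lasts 1/10 s, in which the tool goes at most 50 mm and 8.59 degrees, less where a joint would pass 70% of its speed; a pose out of reach is approached as far as the arm can. A call with a gripper value outside its range is refused whole. "hand" is the opening, from -1 (shut) to 1 (fully open), so that 0 is half open, set as the call begins (left out, the last holds). The fingers move at their own pace and stop on an object; the grip force is fixed at half the most. Time passes only in rows, so rows that do not move let the fingers close. It gives the time, the measured TCP pose, the force, the opening and the grip force at its end, in the units of the state.
- robot.state(): the state, without advancing time (a new reading comes with each control period).
- robot.read_camera(name): name is "side" or "top" or "wrist"; returns a dict with "img" (400x640x3 uint8, red, green, blue), "mtx" (3x3 intrinsics, pixels), "rvec" (rotation vector, rad) and "tvec" (3), from world to camera coordinates, as OpenCV has them; the wrist camera has in their place "tool_from_camera" (4x4, takes a point from camera to tool coordinates, whose origin is the TCP and whose axes are the flange's). Camera axes: x right, y down, z forward; pixel columns grow to the right and rows downward; lengths in m; the calibration is good to about 2 mm. The wrist camera is an equidistant fisheye: a pixel r from the principal point sees the ray r / f radians off the axis. A picture is of the moment at which its call begins: read the wrist's pose just before it. There is no depth.
- robot.finish_job(): hands the job in; it is judged then, once.
The state is a dict: "time_s": time; "q": joint angles; "joint_velocities": joint speeds; "tau": joint torques, N m; "ee_pos": TCP position; "ee_rot": TCP orientation; "force": force on the tool from outside, world axes, zero at the start; "torque": the same for the moment, N m; "gripper_width": finger opening in m; "grip_force": force on a finger pad.
Only numpy, scipy, OpenCV 4.12 (cv2) and the standard library are available. Lean on these libraries where they do the work, as an engineer would, in place of code of your own. Each camera call takes 0.05 s, during which the arm holds its last target. There are 200 camera calls.

TASK

Charge the small cold annealing kiln. Lift its recessed hatch off the seat by the wooden handle, slide it along its two channels away from the control panel and let it down into the parking tray behind the kiln, so that it sits there flat and cannot run back; do not force it against the channels or the tray's wall. Then lay the silver bar flat on the chamber floor and leave the hatch parked for the next pieces, with the bronze bar, the grey melting dish and the blue-lidded jar left where they are.

Things in the scene. Friction and masses are not known exactly. Their poses are not given: they have to be found in the camera images.
- kiln: Low blue bench kiln, fixed, cold; casing 134 x 160 mm; its channels reach 93 mm high. Origin on the worktop under the centre of the chamber mouth (62 mm in x, 96 mm in y); +x points from the control panel (x = -70 mm) along the channels to the parking tray, z up. Two steel C-channels run along x from -53 to +218 mm at y = +-60 to 74 mm; the hatch's flanges run in them.
- seat (a point): Centre of the hatch's seat, on the mouth's rim, 70 mm above the worktop; axes as the kiln's. The recess is closed by an end plate (47 mm behind, -x) and a sill (47 to 53 mm ahead, +x) that stands 10 mm above the seat. The channels' top lips stop the hatch after 13.5 mm of lift; it must rise more than 10 mm to pass the sill, and be carried no lower up to the tray.
- park_first (a point): Fixed to the kiln: the hatch's underside centre when parked with the tray set nearest, 112 mm from the seat. The tray (steel, floor level with the seat, between the channels) was clamped 0 to 45 mm further along +x; how far is not given and differs each time. A 10 mm high kerb (6 mm thick) and a 36 mm high far wall bound its floor, 94 mm apart for the 90 mm hatch.
- channel_end (a point): Midway between the far ends of the two channels, 218 mm from the seat, 80 mm above the worktop. The tray's far wall always lies short of it. The hatch's leading edge meets that wall 2 mm past the middle of the 4 mm window in which it drops in; let down short of the window it rides on the kerb and is not parked. Wall and kerb are rigid; 35 N against them is too much.
- hatch: The hatch: a dark steel-framed slab with a pale refractory panel, 90 mm (x, along the channels) by 116 mm (y), 18 mm thick, with 5 mm thick flanges 10 mm wide along both sides that run in the channels with 2 mm play each side; 0.4 to 0.75 kg. Origin at the centre of its underside; axes parallel to the kiln's. It starts seated, origin at z = 70 mm.
- hatch_handle (a point): Centre of the hatch's wooden handle bar, 44 mm above the hatch's underside. The bar lies across the channels (along the hatch's y), is 16 mm wide (x) and 14 mm high; its underside stands 19 mm clear of the slab on two posts at y = +-41 mm.
- chamber_floor (a point): Centre of the chamber floor, 45 mm above the worktop and 25 mm below the mouth's rim; the floor is 62 mm (x) by 96 mm (y). Axes as the kiln's.
- silver_bar: Silver-white cast bar, 22 x 42 x 10 mm (x, y, z), 90 g, lying on the worktop. Origin at the centre of its underside, long axis along its y.
- bronze_bar: Dark bronze cast bar, about 38 x 34 x 10 mm as it lies. Origin at the centre of its underside. To be left alone.
- grey_dish: Small grey melting dish, 51 mm wide, 24 mm high. Origin at the centre of its underside. To be left alone.
- salt_jar: White jar with a blue lid, 52 mm wide, 60 mm high. Origin at the centre of its underside. To be left alone.

How it is judged:
By the outcome, as a careful person would: the job done as asked, in the order asked, and still so for the second after the job is handed in, with the robot touching nothing.
It also fails if it takes over 54 s, if anything falls off the work surface, if the arm or the gripper's body presses on something with over 40 N, if the wrist force passes 120 N, or if a joint passes its speed limit or range.

## Working session

There is one attempt and no reset: what is moved stays moved. The work goes in short steps, Python scripts to look and compute and a tool call to move; the robot and the scene stay as the last step left them, time stands still between calls to the robot, and variables do not carry over. Pictures are saved under pics/ and viewed, at most 10 in all, crops included, and the job is handed in when it is done.

Besides the shell and the picture viewer there is one more tool, called after "Call:" by a JSON object that holds its "op" and its "data". drive_tool: Moves the arm, as the interface text tells. Its arguments: {"type":"object","properties":{"translation":{"type":"array","items":{"type":"array","items":{"type":"number"}}},"rotation":{"type":"array","items":{"type":"array","items":{"type":"number"}}},"hand":{"type":"number"}},"required":["translation","rotation"]}

```bash
mkdir -p pics
cat > h.py <<'E'
import numpy as np, cv2
from cell import robot
from scipy.spatial.transform import Rotation as R
def ray(c,uv,st=None):
    K=c["mtx"]; uv=np.array(uv,float)
    if "rvec" in c:
        M=R.from_rotvec(np.ravel(c["rvec"])).as_matrix(); o=-M.T@np.ravel(c["tvec"])
        d=M.T@np.array([(uv[0]-K[0,2])/K[0,0],(uv[1]-K[1,2])/K[1,1],1]); return o,d/np.linalg.norm(d)
    x=(uv[0]-K[0,2])/K[0,0]; y=(uv[1]-K[1,2])/K[1,1]; r=np.hypot(x,y)+1e-12
    d=np.array([np.sin(r)*x/r,np.sin(r)*y/r,np.cos(r)])
    T=np.eye(4); T[:3,:3]=R.from_quat(st["ee_rot"]).as_matrix(); T[:3,3]=st["ee_pos"]
    W=T@np.array(c["tool_from_camera"]); return W[:3,3],W[:3,:3]@d
def plane(c,uv,z,st=None):
    o,d=ray(c,uv,st); return o+d*(z-o[2])/d[2]
def tri(a,b):
    (o1,d1),(o2,d2)=a,b
    A=np.stack([d1,-d2],1); t=np.linalg.lstsq(A,o2-o1,rcond=None)[0]
    p,q=o1+d1*t[0],o2+d2*t[1]; return (p+q)/2,np.linalg.norm(p-q)
def proj(c,P):
    return cv2.projectPoints(np.array(P,float).reshape(-1,3),np.array(c["rvec"],float),np.array(c["tvec"],float),np.array(c["mtx"],float),None)[0].reshape(-1,2)
def save(c,n): cv2.imwrite(f"pics/{n}.png",c["img"][:,:,::-1])
E
python3 - <<'E'
from h import *
import pickle
np.set_printoptions(precision=4,suppress=True)
print(robot.state())
D={}
for n in("side","top","wrist"):
    s=robot.state(); c=robot.read_camera(n); D[n]=(c,s); save(c,n)
    print(n,{k:v for k,v in c.items() if k!="img"})
pickle.dump(D,open("d0.pkl","wb"))
E
```

```text
{'time_s': 0.0, 'q': array([-1.355 ,  0.3427,  1.525 , -0.    ,  1.2754, -0.146 ]), 'joint_velocities': array([-0.0019,  0.0014,  0.    , -0.0015, -0.0003,  0.0018]), 'tau': array([ -0.0005, -43.1247, -24.4224,   0.0718,   0.0559,  -0.0001]), 'ee_pos': array([ 0.1858, -0.4906,  0.24  ]), 'ee_rot': array([ 0.9837,  0.1799, -0.    , -0.0008]), 'force': array([-0.0767, -0.4464,  0.1147]), 'torque': array([-0.0362,  0.0005, -0.0035]), 'grip_force': 0.0, 'gripper_width': 0.09164593589459197}
side {'mtx': array([[496.1679,   0.    , 312.9061],
       [  0.    , 496.1679, 192.9464],
       [  0.    ,   0.    ,   1.    ]]), 'rvec': array([ 1.1651,  2.5972, -0.6714]), 'tvec': array([ 0.2065, -0.4222,  1.2151])}
top {'mtx': array([[392.2334,   0.    , 311.9097],
       [  0.    , 392.2334, 197.1228],
       [  0.    ,   0.    ,   1.    ]]), 'rvec': array([ 2.1331, -2.1253,  0.1894]), 'tvec': array([0.2171, 0.5383, 0.8342])}
wrist {'mtx': array([[309.7069,   0.    , 319.1938],
       [  0.    , 309.7069, 199.7979],
       [  0.    ,   0.    ,   1.    ]]), 'tool_from_camera': array([[-0.0003, -0.9645, -0.2639,  0.0706],
       [ 1.    , -0.0007,  0.0015,  0.0008],
       [-0.0016, -0.2639,  0.9645, -0.1438],
       [ 0.    ,  0.    ,  0.    ,  1.    ]])}
```

View pics/side.png

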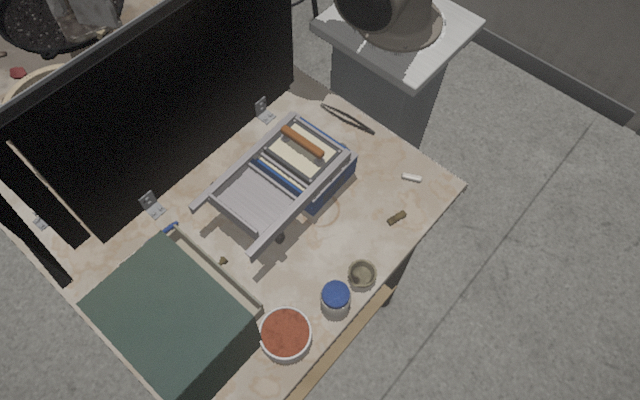

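View pics/top.png

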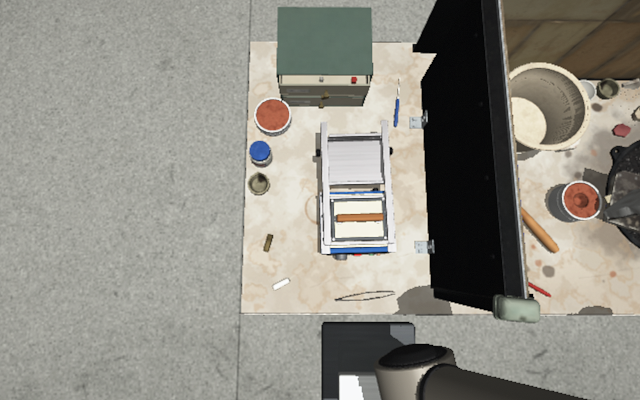

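The side view shows the handle at about (302,141), the tray floor at (255,200), the silver bar at (411,178), the bronze bar at (396,218), and a large black screen behind the kiln. In the top view the handle is at (359,217), the tray at (356,160), silver at (281,284), bronze at (268,242), and the screen spans (430–500, 0–300), between the arm and the work. Next I'll look at enlarged crops.

Run:
```python
from h import *
import pickle
D=pickle.load(open("d0.pkl","rb"))
t=D["top"][0]["img"][110:300,240:440]; s=D["side"][0]["img"][90:270,180:430]
cv2.imwrite("pics/tc.png",cv2.resize(t,None,fx=3,fy=3,interpolation=2)[:,:,::-1])
cv2.imwrite("pics/sc.png",cv2.resize(s,None,fx=3,fy=3,interpolation=2)[:,:,::-1])
```

```text
(no output)
```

View pics/tc.png

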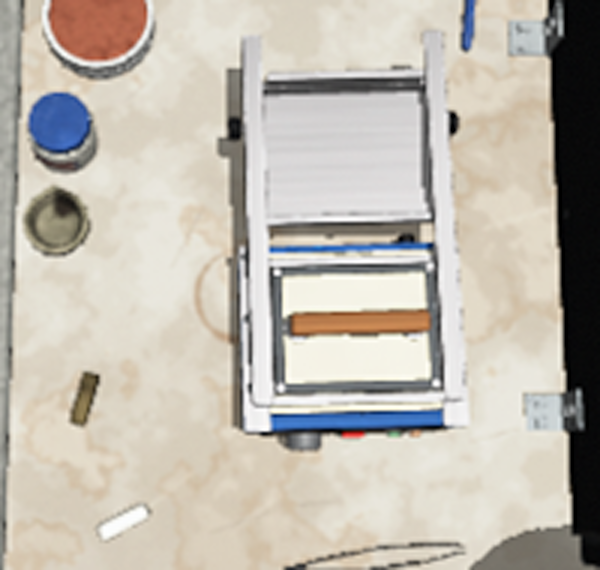

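View pics/sc.png

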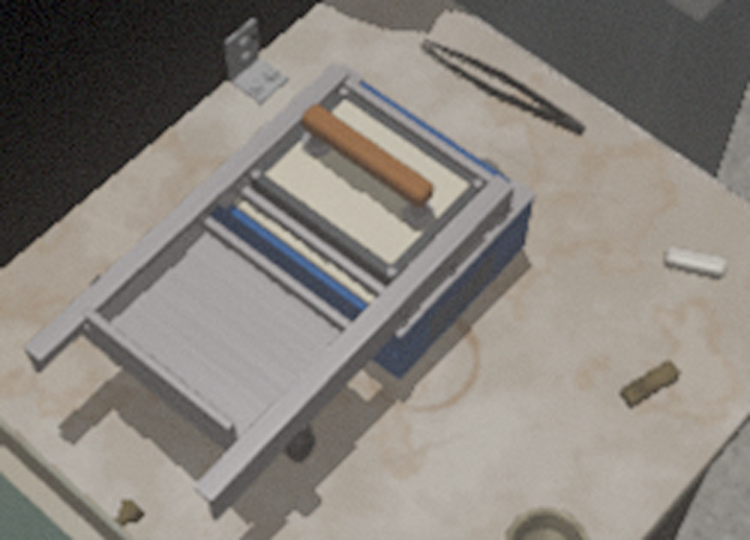

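Run:
```python
from h import *
import pickle
np.set_printoptions(precision=4,suppress=True)
D=pickle.load(open("d0.pkl","rb")); T=D["top"][0]; S=D["side"][0]
ft=lambda x,y:((x+.5)/3-.5+240,(y+.5)/3-.5+110)
fs=lambda x,y:((x+.5)/3-.5+180,(y+.5)/3-.5+90)
for n,a,b in [("handle R(-y) end",(429,320),(308,112)),("handle L",(289,324),(427,191)),
  ("chan end L outer",(244,38),(213,500)),("chan end R outer",(442,33),(28,352)),("near R corner",(466,424),(343,68)),("near L corner",(246,428),(530,195)),
  ("silver",(124,522),(695,261)),("bronze",(85,398),(651,382)),("wall L",(266,75),(230,426)),("wall R",(424,70),(90,318)),
  ("kerb L",(268,222),(345,322)),("kerb R",(432,219),(208,222))]:
    p,e=tri(ray(T,ft(*a)),ray(S,fs(*b))); print(n,p,round(e,4))
# screen top edge
o,d1=ray(S,(0,125)); _,d2=ray(S,(215,0)); n=np.cross(d1,d2)
for uv in [(484,50),(495,290),(500,50)]:
    a,d=ray(T,uv); print("screen",a+d*(n@(o-a))/(n@d))
for uv in [(425,60),(437,290)]: print("screen base",plane(T,uv,0))
```

```text
handle R(-y) end [0.4847 0.0753 0.1181] 0.0027
handle L [0.4817 0.1701 0.1223] 0.0005
chan end L outer [0.6968 0.2012 0.0909] 0.0038
chan end R outer [0.7024 0.0548 0.087 ] 0.0047
near R corner [0.4169 0.0412 0.0681] 0.0013
near L corner [0.4135 0.1982 0.0702] 0.001
silver [0.3448 0.2896 0.0064] 0.0028
bronze [0.4375 0.3216 0.008 ] 0.0039
wall L [0.6631 0.1848 0.108 ] 0.0012
wall R [0.6677 0.0725 0.1027] 0.0062
kerb L [0.5621 0.1803 0.0826] 0.0041
kerb R [0.5648 0.063  0.0741] 0.0029
screen [ 0.7199 -0.0509  0.3489]
screen [ 0.3498 -0.0553  0.3138]
screen [ 0.7447 -0.0977  0.3074]
screen base [ 0.8995 -0.0658 -0.    ]
screen base [ 0.3323 -0.0664  0.    ]
```

View pics/wrist.png

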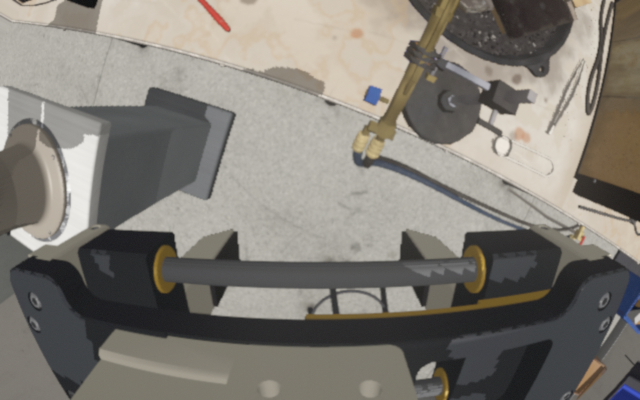

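The positions agree with the text: handle top z is about 0.120, channel tops about 0.09, and the seat is near (0.482,0.121) with yaw about 0.033. The screen top is about 0.35 high and stands between the arm and the kiln, so I'll go over it at z ≈ 0.48.

```bash
cat >> h.py <<'E'
def yawof(st):
    x=R.from_quat(st["ee_rot"]).as_matrix()[:,0]; return np.arctan2(x[1],x[0])
def rows(p,a,wps,step=45,dyaw=.14):
    """tool-down rows from p (m), yaw a through waypoints (x,y,z,yaw); rounded"""
    tr,ro=[],[]; p=np.array(p,float)
    for w in wps:
        g=np.array(w[:3],float); n=int(np.ceil(max(np.linalg.norm(g-p)*1000/step,abs(w[3]-a)/dyaw,1)))
        for k in range(n):
            t=p+(g-p)/(n-k); b=a+(w[3]-a)/(n-k); c,s=np.cos(a),np.sin(a)
            M=np.array([[c,s,0],[s,-c,0],[0,0,-1]])  # columns: tool axes
            l=np.round(M.T@(t-p)*1000,1); dr=round(-(b-a),3)
            p=p+M@l/1000; a=a-dr; tr.append(l.tolist()); ro.append([0,0,dr])
    print(len(tr)); 
    for i in range(0,len(tr),12): print(tr[i:i+12],ro[i:i+12])
    print("end",p,a)
E
python3 - <<'E'
from h import *
s=robot.state(); print(yawof(s))
rows(s["ee_pos"],yawof(s),[(.186,-.491,.48,.362),(.42,-.2,.48,.9),(.47,.125,.42,1.604)])
E
```

```text
0.3618209997841492
23
[[0.0, 0.1, -40.0], [0.0, 0.0, -40.0], [0.0, 0.1, -39.9], [0.0, 0.0, -40.0], [0.1, 0.1, -39.9], [0.0, 0.0, -40.0], [35.8, -21.0, 0.0], [37.0, -18.9, 0.0], [38.0, -16.6, 0.0], [38.9, -14.3, 0.0], [39.7, -11.9, 0.0], [40.4, -9.5, 0.0]] [[0, 0, np.float64(-0.0)], [0, 0, np.float64(-0.0)], [0, 0, np.float64(-0.0)], [0, 0, np.float64(-0.0)], [0, 0, np.float64(-0.0)], [0, 0, np.float64(-0.0)], [0, 0, np.float64(-0.06)], [0, 0, np.float64(-0.06)], [0, 0, np.float64(-0.06)], [0, 0, np.float64(-0.06)], [0, 0, np.float64(-0.06)], [0, 0, np.float64(-0.06)]]
[[40.9, -7.1, 0.0], [41.2, -4.7, 0.0], [41.5, -2.2, 0.0], [35.7, -20.4, 7.5], [37.3, -17.1, 7.5], [38.7, -13.8, 7.5], [39.8, -10.3, 7.5], [40.5, -6.8, 7.5], [41.0, -3.2, 7.5], [41.1, 0.4, 7.5], [40.9, 4.0, 7.5]] [[0, 0, np.float64(-0.059)], [0, 0, np.float64(-0.06)], [0, 0, np.float64(-0.059)], [0, 0, np.float64(-0.088)], [0, 0, np.float64(-0.088)], [0, 0, np.float64(-0.088)], [0, 0, np.float64(-0.088)], [0, 0, np.float64(-0.088)], [0, 0, np.float64(-0.088)], [0, 0, np.float64(-0.088)], [0, 0, np.float64(-0.088)]]
end [0.4700179  0.12496348 0.42001116] 1.6038209997841497
```

Call:
{"op": "drive_tool", "data": {"translation": [[0,0,-40],[0,0,-40],[0,0,-40],[0,0,-40],[0,0,-40],[0,0,-40],[36,-21,0],[37,-19,0],[38,-17,0],[39,-14,0],[40,-12,0],[40,-10,0]], "rotation": [[0,0,0],[0,0,0],[0,0,0],[0,0,0],[0,0,0],[0,0,0],[0,0,-0.06],[0,0,-0.06],[0,0,-0.06],[0,0,-0.06],[0,0,-0.06],[0,0,-0.06]], "hand": 1}}

```text
time_s: 1.35
ee_pos: [0.3423, -0.2948, 0.4806]
ee_rot: [0.935, 0.354, -0.0, -0.0]
force: [1.2, -0.5, 0.4]
gripper_width: 0.0918
grip_force: 0.0
```

Call:
{"op": "drive_tool", "data": {"translation": [[41,-7,0],[41,-5,0],[41,-2,0],[36,-20,0],[37,-17,0],[39,-14,0],[40,-10,12],[40,-7,16],[41,-3,16],[41,0,16],[41,4,16]], "rotation": [[0,0,-0.06],[0,0,-0.06],[0,0,-0.06],[0,0,-0.09],[0,0,-0.09],[0,0,-0.09],[0,0,-0.09],[0,0,-0.09],[0,0,-0.09],[0,0,-0.09],[0,0,-0.09]]}}

```text
time_s: 2.45
ee_pos: [0.4662, 0.1271, 0.4039]
ee_rot: [0.687, 0.726, -0.0, 0.0]
force: [1.4, -0.0, -0.5]
gripper_width: 0.092
grip_force: 0.0
```

Run:
```python
from h import *
import pickle
s=robot.state(); c=robot.read_camera("wrist"); pickle.dump((c,s),open("w1.pkl","wb")); print(s["ee_pos"],yawof(s),s["q"])
save(c,"w1")
```

```text
[0.46622754 0.12711038 0.40392883] 1.6255976313425218 [ 1.07498331e-01  1.88736619e-01  1.29181692e+00 -1.50449283e-04
  1.66118413e+00  5.26834675e-02]
```

View pics/w1.png

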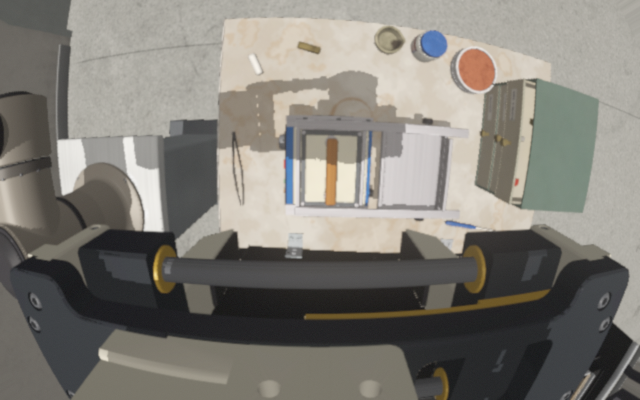

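The wrist view shows the handle at about (332,172), the tray floor at (410,165), the tray wall at (445,170), silver at (256,64) and bronze at (309,47). Next I'll get the handle by colour mask and take a crop to read the tray and channel edges.

Run:
```python
from h import *
import pickle
np.set_printoptions(precision=4,suppress=True)
c,s=pickle.load(open("w1.pkl","rb")); D=pickle.load(open("d0.pkl","rb"))
def mask(img,x0,x1,y0,y1):
    h=cv2.cvtColor(img,cv2.COLOR_RGB2HSV); m=cv2.inRange(h,(5,110,90),(18,255,255)); k=np.zeros_like(m); k[y0:y1,x0:x1]=m[y0:y1,x0:x1]
    r=cv2.minAreaRect(np.argwhere(k>0)[:,::-1].astype(np.float32)); return r,cv2.boxPoints(r)
r,b=mask(c["img"],300,360,125,220); print(r)
for p in b: print(plane(c,p,.121,s))
rt,_=mask(D["top"][0]["img"],320,395,205,230); rs,_=mask(D["side"][0]["img"],270,335,115,170)
print(rt,rs)
for A,B in ((ray(c,r[0],s),ray(D["top"][0],rt[0])),(ray(c,r[0],s),ray(D["side"][0],rs[0]))): print("handle",tri(A,B))
print("plane",plane(c,r[0],.121,s))
cv2.imwrite("pics/w1c.png",cv2.resize(c["img"][105:230,275:475],None,fx=4,fy=4,interpolation=2)[:,:,::-1])
```

```text
((330.9359436035156, 171.99838256835938), (9.048308372497559, 64.18403625488281), 1.4688007831573486)
[0.4784 0.0741 0.121 ]
[0.4753 0.1657 0.121 ]
[0.4877 0.1661 0.121 ]
[0.4914 0.0744 0.121 ]
((359.5013732910156, 217.05259704589844), (7.076496601104736, 45.14226150512695), 88.49256896972656) ((301.9842834472656, 140.247802734375), (47.94504165649414, 6.954727649688721), 34.592288970947266)
handle (array([0.4826, 0.1226, 0.1291]), np.float64(0.000596888813632865))
handle (array([0.4826, 0.1217, 0.1179]), np.float64(0.0028984618188829334))
plane [0.4831 0.1209 0.121 ]
```

View pics/w1c.png

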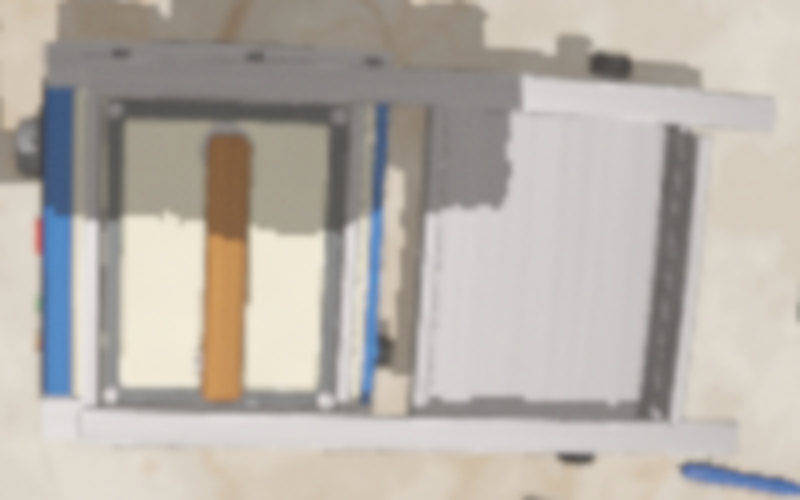

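The crop shows the lower channel from (80,424) to (737,437), the upper channel's inner edge from (100,98) to (775,130), the tray wall's inner foot from (640,410) to (668,125), and the kerb at (415–430).

Run:
```python
from h import *
import pickle
np.set_printoptions(precision=4,suppress=True)
c,s=pickle.load(open("w1.pkl","rb")); D=pickle.load(open("d0.pkl","rb"))
f=lambda x,y:((x+.5)/4-.5+275,(y+.5)/4-.5+105)
P=lambda p,z:plane(c,f(*p),z,s)[:2]
def line(n,a,b,z):
    a,b=P(a,z),P(b,z); d=b-a; print(n,a,b,"ang",np.arctan2(d[1],d[0]),"len",np.linalg.norm(d))
line("low inner",(80,408),(737,422),.093); line("low outer",(80,440),(737,452),.093)
line("up inner",(110,98),(775,130),.093); line("up outer (far half)",(525,76),(775,97),.093)
line("chan ends",(737,452),(775,97),.093)
line("wall foot",(640,410),(668,125),.070); line("wall top in",(668,415),(692,128),.106)
line("kerb top",(416,400),(430,105),.080)
line("handle",(221,400),(229,138),.121)
# bars
for n,lo,hi,box,boxT in(("silver",(0,0,215),(180,45,255),(240,50,275,80),(265,272,295,298)),("bronze",(12,60,20),(35,255,140),(290,35,330,60),(255,228,280,255))):
    out=[]
    for C,(x0,y0,x1,y1) in((c,box),(D["top"][0],boxT)):
        h=cv2.cvtColor(C["img"],cv2.COLOR_RGB2HSV)[y0:y1,x0:x1]; m=cv2.inRange(h,lo,hi)
        r=cv2.minAreaRect(np.argwhere(m>0)[:,::-1].astype(np.float32)); r=((r[0][0]+x0,r[0][1]+y0),r[1],r[2]); print(n,m.sum()//255,r); out.append(r)
    print(tri(ray(c,out[0][0],s),ray(D["top"][0],out[1][0])),plane(c,out[0][0],.01,s),plane(D["top"][0],out[1][0],.01))
    for C,r,S in((c,out[0],s),(D["top"][0],out[1],None)):
        B=np.array([plane(C,p,.01,S)[:2] for p in cv2.boxPoints(r)]); e=[B[1]-B[0],B[2]-B[1]]; L=[np.linalg.norm(v) for v in e]; v=e[int(np.argmax(L))]; print(" L",L,"dir",np.arctan2(v[1],v[0]))
```

```text
low inner [0.4323 0.0591] [0.7008 0.067 ] ang 0.029114908561753288 len 0.26863016449891525
low outer [0.4327 0.0462] [0.7034 0.054 ] ang 0.028675980303864992 len 0.2708026991806393
up inner [0.4387 0.1774] [0.6993 0.1876] ang 0.03885926441544789 len 0.26086072832613555
up outer (far half) [0.592  0.1968] [0.6978 0.2006] ang 0.03640314533563797 len 0.10583335643536752
chan ends [0.7034 0.054 ] [0.6978 0.2006] ang 1.6087562415946184 len 0.14675612250490372
wall foot [0.6652 0.0635] [0.6615 0.1836] ang 1.6017859341161087 len 0.12007507634455095
wall top in [0.6624 0.0722] [0.6566 0.1845] ang 1.62254964639089 len 0.1125335116406829
kerb top [0.5645 0.0657] [0.5591 0.1822] ang 1.617117983126974 len 0.11661903922390028
handle [0.4846 0.0734] [0.4816 0.167 ] ang 1.6031377601651524 len 0.09364759583046059
silver 184 ((262.5679512023926, 62.33164405822754), (19.906679153442383, 25.7165470123291), 82.23483276367188)
silver 443 ((279.5, 284.5), (25.0, 29.0), 90.0)
(array([ 0.3419,  0.301 , -0.0739]), np.float64(0.006735974454986524)) [0.3597 0.2895 0.01  ] [0.3437 0.2915 0.01  ]
 L [np.float64(0.045170090621416026), np.float64(0.036180715523594635)] dir 0.13621929176479147
 L [np.float64(0.06577028251370039), np.float64(0.05509775104019697)] dir -1.5672322248194672
bronze 54 ((313.48165130615234, 48.89449691772461), (11.78126335144043, 5.842740535736084), 16.699243545532227)
bronze 85 ((267.6981143951416, 242.55660247802734), (5.219700336456299, 17.170068740844727), 15.945395469665527)
(array([ 0.443 ,  0.3284, -0.0524]), np.float64(0.003676185460574917)) [0.4463 0.3159 0.01  ] [0.4377 0.3203 0.01  ]
 L [np.float64(0.010584148554620153), np.float64(0.020311195055291227)] dir -0.2606802951869183
 L [np.float64(0.03909441027294981), np.float64(0.012095791981823553)] dir -0.2564093316790456
```

Run:
```python
from h import *
s=robot.state()
rows(s["ee_pos"],yawof(s),[(.483,.1207,.15,1.604),(.483,.1207,.110,1.604)],step=43)
```

```text
7
[[-2.1, 2.8, 41.8], [-2.1, 2.8, 41.8], [-2.1, 2.8, 41.8], [-2.0, 2.8, 41.8], [-2.0, 2.8, 41.8], [-2.0, 2.7, 41.8], [-0.0, 0.0, 40.0]] [[0, 0, np.float64(0.005)], [0, 0, np.float64(0.005)], [0, 0, np.float64(0.005)], [0, 0, np.float64(0.005)], [0, 0, np.float64(0.005)], [0, 0, np.float64(0.005)], [0, 0, np.float64(0.0)]]
end [0.48295237 0.12072563 0.1100333 ] 1.6043060619438037
```

Call:
{"op": "drive_tool", "data": {"translation": [[-2,3,42],[-2,3,42],[-2,3,42],[-2,3,42],[-2,3,42],[-2,2,40],[0,0,10],[0,0,0],[0,0,0]], "rotation": [[0,0,0.005],[0,0,0.005],[0,0,0.005],[0,0,0.005],[0,0,0.005],[0,0,0],[0,0,0],[0,0,0],[0,0,0]], "hand": -0.3}}

```text
time_s: 3.4
ee_pos: [0.485, 0.1142, 0.1463]
ee_rot: [0.698, 0.716, 0.001, 0.001]
force: [-0.2, 0.5, 0.6]
gripper_width: 0.0324
grip_force: 0.0
```

Run:
```python
from h import *
import pickle
s=robot.state(); c=robot.read_camera("wrist"); pickle.dump((c,s),open("w2.pkl","wb")); print(s["ee_pos"],yawof(s),s["gripper_width"])
h=cv2.cvtColor(c["img"],cv2.COLOR_RGB2HSV); m=cv2.inRange(h,(5,110,60),(18,255,255)); m[:, :250]=0; m[:,400:]=0
n,l,st,ce=cv2.connectedComponentsWithStats(m); print([(st[i].tolist(),ce[i].round(1).tolist()) for i in range(1,n) if st[i][4]>60])
i=1+np.argmax(st[1:,4]); pts=np.argwhere(l==i)[:,::-1].astype(np.float32); r=cv2.minAreaRect(pts); print(r)
print([plane(c,p,.121,s).round(4).tolist() for p in cv2.boxPoints(r)])
save(c,"w2")
```

```text
[0.48496438 0.11419032 0.14632967] 1.5968162423100771 0.03242409575358991
[([303, 146, 27, 116, 2862], [316.1, 202.8]), ([306, 289, 23, 6, 116], [316.8, 291.2])]
((315.9999694824219, 203.49996948242188), (114.99998474121094, 25.999996185302734), 90.0)
[[0.4749, 0.1679, 0.121], [0.4891, 0.1683, 0.121], [0.4915, 0.0992, 0.121], [0.4757, 0.0988, 0.121]]
```

View pics/w2.png

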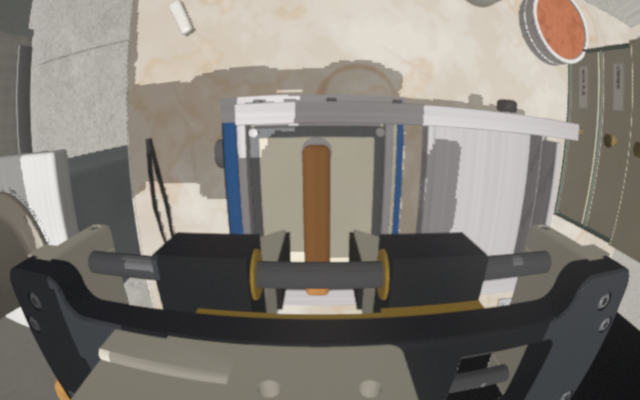

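The handle at about (316,205) sits between the open fingers. The fix is -2 mm in x, +6.5 mm in y, then down 36 mm.

Call:
{"op": "drive_tool", "data": {"translation": [[6.5,-1.8,10],[0,0,16],[0,0,10],[0,0,0],[0,0,0]], "rotation": [[0,0,-0.007],[0,0,0],[0,0,0],[0,0,0],[0,0,0]]}}

```text
time_s: 3.95
ee_pos: [0.4821, 0.1206, 0.109]
ee_rot: [0.695, 0.719, 0.0, 0.0]
force: [-0.0, 0.3, -0.1]
gripper_width: 0.0322
grip_force: 0.0
```

Call:
{"op": "drive_tool", "data": {"translation": [[0,0,0],[0,0,0],[0,0,0],[0,0,0],[0,0,0],[0,0,0]], "rotation": [[0,0,0],[0,0,0],[0,0,0],[0,0,0],[0,0,0],[0,0,0]], "hand": -1}}

```text
time_s: 4.55
ee_pos: [0.4826, 0.1205, 0.1092]
ee_rot: [0.695, 0.719, 0.001, 0.001]
force: [0.4, -1.0, 5.1]
gripper_width: 0.0155
grip_force: 30.0
```

Call:
{"op": "drive_tool", "data": {"translation": [[0,0,-3],[0,0,-3],[0,0,-3],[0,0,-3],[0,0,0],[0,0,0]], "rotation": [[0,0,0],[0,0,0],[0,0,0],[0,0,0],[0,0,0],[0,0,0]]}}

```text
time_s: 5.15
ee_pos: [0.4815, 0.1204, 0.1205]
ee_rot: [0.695, 0.719, -0.0, -0.0]
force: [0.0, 0.5, -7.3]
gripper_width: 0.0157
grip_force: 30.0
```

Call:
{"op": "drive_tool", "data": {"translation": [[0,0,-0.4],[0,5,0],[0,10,0],[0,10,0],[0,10,0],[0,10,0],[0,5,0],[0,0,0]], "rotation": [[0,0,0],[0,0,0],[0,0,0],[0,0,0],[0,0,0],[0,0,0],[0,0,0],[0,0,0]]}}

```text
time_s: 5.95
ee_pos: [0.5327, 0.1221, 0.1209]
ee_rot: [0.695, 0.719, 0.0, 0.0]
force: [0.4, -0.3, -7.5]
gripper_width: 0.0161
grip_force: 30.0
```

Call:
{"op": "drive_tool", "data": {"translation": [[0,5,0],[0,10,0],[0,10,0],[0,10,0],[0,10,0],[0,10,0],[0,8,0],[0,4,0],[0,0,0],[0,0,0]], "rotation": [[0,0,0],[0,0,0],[0,0,0],[0,0,0],[0,0,0],[0,0,0],[0,0,0],[0,0,0],[0,0,0],[0,0,0]]}}

```text
time_s: 6.95
ee_pos: [0.5985, 0.1243, 0.1209]
ee_rot: [0.695, 0.719, -0.0, -0.0]
force: [-0.3, 0.3, -7.6]
gripper_width: 0.0153
grip_force: 30.0
```

Run:
```python
from h import *
import pickle
s=robot.state(); c=robot.read_camera("wrist"); pickle.dump((c,s),open("w3.pkl","wb")); print(s["ee_pos"],yawof(s),s["force"],s["torque"])
cv2.imwrite("pics/w3.png",cv2.resize(c["img"][60:300,180:460],None,fx=2.5,fy=2.5,interpolation=2)[:,:,::-1])
```

```text
[0.59850674 0.12434196 0.12085419] 1.6038388563568762 [-0.29830227  0.31432342 -7.62652565] [-0.0106293  -0.1283973  -0.02508464]
```

View pics/w3.png

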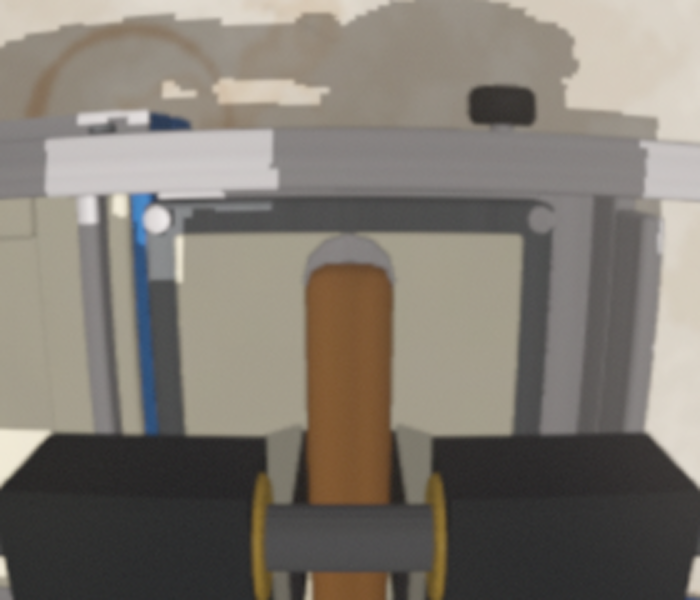

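The hatch's leading edge is at about (550,300). The wall's foot is at about (588,300), and its inner face runs to its top edge at about 610–635.

Run:
```python
from h import *
import pickle
c,s=pickle.load(open("w3.pkl","rb"))
f=lambda x,y:((x+.5)/2.5-.5+180,(y+.5)/2.5-.5+60)
for n,x,z in(("hatch edge",549,.100),("hatch left edge",150,.100),("foot",587,.070),("top inner",610,.106),("top outer?",633,.106),("x",655,.106)): print(n,plane(c,f(x,300),z,s).round(4))
```

```text
hatch edge [0.6418 0.1621 0.1   ]
hatch left edge [0.5533 0.1591 0.1   ]
foot [0.6606 0.1567 0.07  ]
top inner [0.6541 0.1639 0.106 ]
top outer? [0.6595 0.1641 0.106 ]
x [0.6649 0.1644 0.106 ]
```

Call:
{"op": "drive_tool", "data": {"translation": [[0,4,0],[0,4,0],[0,2,0],[0,1,0],[0,0,0]], "rotation": [[0,0,0],[0,0,0],[0,0,0],[0,0,0],[0,0,0]]}}

```text
time_s: 7.5
ee_pos: [0.61, 0.1247, 0.121]
ee_rot: [0.695, 0.719, -0.0, 0.0]
force: [0.4, 0.3, -7.0]
gripper_width: 0.0161
grip_force: 30.0
```

Call:
{"op": "drive_tool", "data": {"translation": [[0,1,0],[0,1,0],[0,0,0]], "rotation": [[0,0,0],[0,0,0],[0,0,0]]}}

```text
time_s: 7.8
ee_pos: [0.612, 0.1248, 0.1211]
ee_rot: [0.695, 0.719, 0.0, 0.0]
force: [0.1, -0.1, -7.6]
gripper_width: 0.0157
grip_force: 30.0
```

Call:
{"op": "drive_tool", "data": {"translation": [[0,1,0],[0,0,0]], "rotation": [[0,0,0],[0,0,0]]}}

```text
time_s: 8.0
ee_pos: [0.613, 0.1248, 0.1211]
ee_rot: [0.695, 0.719, 0.0, 0.0]
force: [-0.9, -0.5, -6.9]
gripper_width: 0.0159
grip_force: 30.0
```

Call:
{"op": "drive_tool", "data": {"translation": [[0,1,0],[0,0,0]], "rotation": [[0,0,0],[0,0,0]]}}

```text
time_s: 8.2
ee_pos: [0.614, 0.1248, 0.1211]
ee_rot: [0.695, 0.719, 0.0, 0.0]
force: [0.1, 0.3, -7.8]
gripper_width: 0.0158
grip_force: 30.0
```

Call:
{"op": "drive_tool", "data": {"translation": [[0,0.7,0],[0,0,0]], "rotation": [[0,0,0],[0,0,0]]}}

```text
time_s: 8.4
ee_pos: [0.6147, 0.1249, 0.1211]
ee_rot: [0.695, 0.719, 0.0, 0.0]
force: [0.3, 0.1, -8.0]
gripper_width: 0.0156
grip_force: 30.0
```

Call:
{"op": "drive_tool", "data": {"translation": [[0,0.7,0],[0,0,0]], "rotation": [[0,0,0],[0,0,0]]}}

```text
time_s: 8.6
ee_pos: [0.6154, 0.1249, 0.1211]
ee_rot: [0.695, 0.719, 0.0, 0.0]
force: [-0.0, 0.1, -7.2]
gripper_width: 0.0159
grip_force: 30.0
```

Call:
{"op": "drive_tool", "data": {"translation": [[0,0.7,0],[0,0,0]], "rotation": [[0,0,0],[0,0,0]]}}

```text
time_s: 8.8
ee_pos: [0.6161, 0.1249, 0.1211]
ee_rot: [0.695, 0.719, 0.0, 0.0]
force: [-0.2, 0.0, -7.3]
gripper_width: 0.016
grip_force: 30.0
```

Call:
{"op": "drive_tool", "data": {"translation": [[0,0.7,0],[0,0,0]], "rotation": [[0,0,0],[0,0,0]]}}

```text
time_s: 9.0
ee_pos: [0.6165, 0.1249, 0.121]
ee_rot: [0.695, 0.719, -0.0, -0.0]
force: [-0.9, 0.1, -6.6]
gripper_width: 0.0161
grip_force: 30.0
```

Call:
{"op": "drive_tool", "data": {"translation": [[0,0.7,0],[0,0,0]], "rotation": [[0,0,0],[0,0,0]]}}

```text
time_s: 9.2
ee_pos: [0.6166, 0.125, 0.121]
ee_rot: [0.695, 0.719, -0.001, -0.001]
force: [-4.6, 0.3, -4.8]
gripper_width: 0.0157
grip_force: 30.0
```

Call:
{"op": "drive_tool", "data": {"translation": [[0,0.7,0],[0,0,0]], "rotation": [[0,0,0],[0,0,0]]}}

```text
time_s: 9.4
ee_pos: [0.6167, 0.125, 0.121]
ee_rot: [0.695, 0.719, -0.001, -0.001]
force: [-7.7, -0.0, -3.4]
gripper_width: 0.0156
grip_force: 30.0
```

Light contact with the wall at x ≈ 0.6165 (8 N). I'll back off to 2 mm short of it and let the hatch down.

Call:
{"op": "drive_tool", "data": {"translation": [[0,-1.7,0],[0,-2,0],[0,0,0],[0,0,0]], "rotation": [[0,0,0],[0,0,0],[0,0,0],[0,0,0]]}}

```text
time_s: 9.8
ee_pos: [0.6147, 0.1248, 0.1212]
ee_rot: [0.695, 0.719, 0.0, 0.0]
force: [0.3, 0.1, -7.4]
gripper_width: 0.0156
grip_force: 30.0
```

Call:
{"op": "drive_tool", "data": {"translation": [[0,0,2],[0,0,2],[0,0,2],[0,0,0]], "rotation": [[0,0,0],[0,0,0],[0,0,0],[0,0,0]]}}

```text
time_s: 10.2
ee_pos: [0.6141, 0.1248, 0.1145]
ee_rot: [0.695, 0.719, -0.0, -0.0]
force: [-1.2, 0.3, -7.4]
gripper_width: 0.0158
grip_force: 30.0
```

Call:
{"op": "drive_tool", "data": {"translation": [[0,0,2],[0,0,2],[0,0,0],[0,0,0]], "rotation": [[0,0,0],[0,0,0],[0,0,0],[0,0,0]]}}

```text
time_s: 10.6
ee_pos: [0.6144, 0.1248, 0.111]
ee_rot: [0.695, 0.719, -0.0, -0.0]
force: [-0.8, 0.4, -8.3]
gripper_width: 0.0155
grip_force: 30.0
```

Call:
{"op": "drive_tool", "data": {"translation": [[0,0,1],[0,0,0],[0,0,0]], "rotation": [[0,0,0],[0,0,0],[0,0,0]]}}

```text
time_s: 10.9
ee_pos: [0.6144, 0.1248, 0.1101]
ee_rot: [0.695, 0.719, -0.0, 0.0]
force: [0.0, -0.1, -6.4]
gripper_width: 0.0157
grip_force: 30.0
```

Call:
{"op": "drive_tool", "data": {"translation": [[0,0,0.8],[0,0,0.7],[0,0,0]], "rotation": [[0,0,0],[0,0,0],[0,0,0]]}}

```text
time_s: 11.2
ee_pos: [0.6145, 0.1249, 0.1093]
ee_rot: [0.695, 0.719, 0.0, 0.0]
force: [-2.6, -0.8, -1.3]
gripper_width: 0.0156
grip_force: 30.0
```

Call:
{"op": "drive_tool", "data": {"translation": [[0,0,0],[0,0,0],[0,0,-10],[0,0,-40],[0,0,-45],[0,0,0]], "rotation": [[0,0,0],[0,0,0],[0,0,0],[0,0,0],[0,0,0],[0,0,0]], "hand": -0.3}}

```text
time_s: 11.8
ee_pos: [0.6179, 0.1252, 0.2119]
ee_rot: [0.695, 0.719, 0.005, 0.005]
force: [0.2, 0.8, 0.7]
gripper_width: 0.032
grip_force: 0.0
```

Run:
```python
from h import *
import pickle
c=robot.read_camera("wrist")
s=robot.state(); pickle.dump((c,s),open("w4.pkl","wb")); print(s["ee_pos"],yawof(s),s["force"])
c2=robot.read_camera("side")
a=cv2.resize(c["img"][60:300,180:560],(600,380),interpolation=2); b=cv2.resize(c2["img"][100:270,180:390],(0,0),fx=2.8,fy=2.8,interpolation=2)[:, :]
b=cv2.resize(c2["img"][120:220,210:360],(300,200),interpolation=2); a=np.vstack([a,np.hstack([b,np.zeros_like(b)])])
cv2.imwrite("pics/w4.png",a[:,:,::-1])
rows(s["ee_pos"],yawof(s),[(.45,.22,.2,1.8),(.355,.285,.16,2.0)])
```

```text
[0.61647385 0.12509486 0.20851355] 1.6038298226365357 [-0.01570204 -0.45302866 -0.85971127]
8
[[20.1, -32.6, 1.7], [21.3, -31.9, 1.7], [22.6, -31.0, 1.7], [23.7, -30.1, 1.7], [24.9, -29.1, 1.7], [28.3, -25.9, 13.3], [30.0, -24.0, 13.4], [31.5, -21.9, 13.3]] [[0, 0, np.float64(-0.039)], [0, 0, np.float64(-0.039)], [0, 0, np.float64(-0.039)], [0, 0, np.float64(-0.04)], [0, 0, np.float64(-0.039)], [0, 0, np.float64(-0.067)], [0, 0, np.float64(-0.067)], [0, 0, np.float64(-0.066)]]
end [0.35496501 0.2850159  0.16001355] 1.9998298226365354
```

View pics/w4.png

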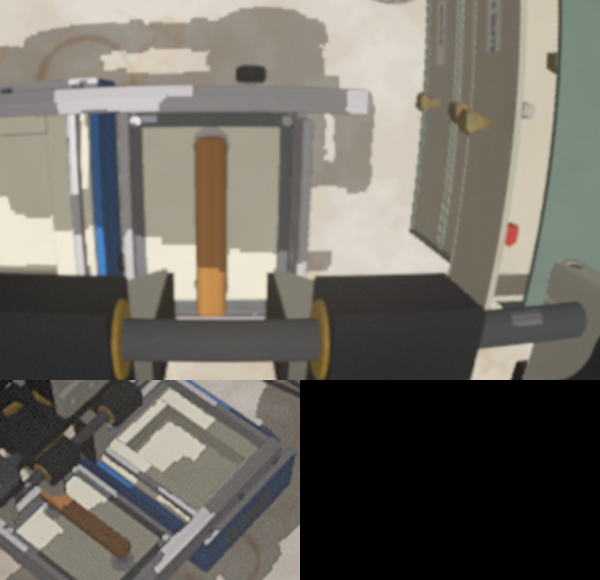

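The hatch is parked in the tray: handle at (210,220), the wall just right of it at (300,200), and the chamber is open. Now the silver bar; from here on I'll check by numbers only.

Call:
{"op": "drive_tool", "data": {"translation": [[20,-33,2],[21,-32,2],[23,-31,2],[24,-30,2],[25,-29,2],[28,-26,13],[30,-24,13],[31,-22,13],[0,0,0],[0,0,0]], "rotation": [[0,0,-0.04],[0,0,-0.04],[0,0,-0.04],[0,0,-0.04],[0,0,-0.04],[0,0,-0.065],[0,0,-0.065],[0,0,-0.065],[0,0,0],[0,0,0]], "hand": 0}}

```text
time_s: 12.9
ee_pos: [0.3516, 0.284, 0.154]
ee_rot: [0.54, 0.842, -0.001, -0.0]
force: [-0.1, -0.4, 0.5]
gripper_width: 0.0459
grip_force: 0.0
```

```bash
cat > bar.py <<'E'
from h import *
import pickle
np.set_printoptions(precision=4,suppress=True)
s=robot.state(); c=robot.read_camera("wrist"); D=pickle.load(open("d0.pkl","rb"))["top"][0]
print(s["ee_pos"],yawof(s))
h=cv2.cvtColor(c["img"],cv2.COLOR_RGB2HSV); 
for v in (215,190):
    m=cv2.inRange(h,(0,0,v),(180,22,255)); m=cv2.morphologyEx(m,cv2.MORPH_OPEN,np.ones((3,3)))
    n,l,st,ce=cv2.connectedComponentsWithStats(m)
    for i in range(1,n):
        if st[i][4]<150: continue
        P=plane(c,ce[i],.01,s)
        if np.hypot(P[0]-.346,P[1]-.29)>.04 : continue
        r=cv2.minAreaRect(np.argwhere(l==i)[:,::-1].astype(np.float32))
        B=np.array([plane(c,p,.01,s)[:2] for p in cv2.boxPoints(r)]); e=[B[1]-B[0],B[2]-B[1]]; L=[np.linalg.norm(x) for x in e]; u=e[int(np.argmax(L))]
        print(v,st[i],ce[i],P,"rect",r,B.mean(0),np.round(L,4),"long",np.arctan2(u[1],u[0])%np.pi)
E
python3 bar.py
```

```text
[0.3516 0.284  0.154 ] 2.000152015588687
```

Run:
```python
from h import *
np.set_printoptions(precision=4,suppress=True)
s=robot.state(); c=robot.read_camera("wrist"); cv2.imwrite("pics/w5.png",c["img"][:,:,::-1])
T=np.eye(4); T[:3,:3]=R.from_quat(s["ee_rot"]).as_matrix(); T[:3,3]=s["ee_pos"]; W=np.linalg.inv(T@np.array(c["tool_from_camera"]))
p=(W@[.345,.29,.01,1])[:3]; K=c["mtx"]; th=np.arctan2(np.hypot(p[0],p[1]),p[2]); u=K[0,2]+K[0,0]*th*p[0]/np.hypot(p[0],p[1]); v=K[1,2]+K[0,0]*th*p[1]/np.hypot(p[0],p[1]); print(u,v)
h=cv2.cvtColor(c["img"],cv2.COLOR_RGB2HSV); u,v=int(u),int(v)
for y in range(v-50,v+51,10): print(y,[tuple(map(int,h[y,x])) for x in range(u-60,u+61,15)])
```

```text
315.0172980547101 181.44873616769127
131 [(23, 12, 187), (17, 32, 151), (17, 34, 152), (18, 34, 220), (18, 42, 153), (16, 51, 149), (17, 39, 150), (16, 37, 150), (17, 36, 149)]
141 [(22, 16, 177), (18, 38, 149), (18, 34, 151), (17, 32, 151), (17, 46, 151), (18, 41, 150), (17, 39, 149), (18, 37, 150), (17, 32, 153)]
151 [(16, 23, 142), (16, 38, 149), (19, 36, 150), (19, 33, 149), (17, 36, 150), (19, 41, 149), (16, 41, 149), (18, 38, 149), (18, 46, 151)]
161 [(17, 36, 150), (17, 36, 148), (16, 38, 149), (19, 36, 148), (15, 28, 144), (18, 38, 149), (17, 47, 147), (16, 53, 148), (18, 40, 154)]
171 [(17, 36, 148), (17, 39, 149), (18, 38, 149), (18, 38, 149), (16, 20, 166), (17, 35, 152), (17, 51, 149), (18, 38, 156), (18, 36, 156)]
181 [(18, 38, 148), (18, 38, 148), (18, 38, 148), (19, 36, 149), (16, 20, 165), (17, 31, 154), (18, 46, 149), (17, 51, 150), (17, 53, 148)]
191 [(17, 33, 149), (18, 34, 150), (17, 36, 149), (19, 36, 149), (18, 19, 165), (19, 32, 153), (17, 32, 153), (17, 38, 156), (18, 37, 151)]
201 [(18, 34, 149), (17, 45, 148), (18, 40, 148), (19, 36, 149), (16, 21, 155), (18, 39, 151), (19, 35, 152), (18, 33, 153), (18, 37, 151)]
211 [(17, 50, 147), (17, 46, 149), (18, 38, 148), (18, 39, 150), (18, 41, 150), (18, 41, 151), (18, 39, 150), (19, 35, 151), (18, 33, 154)]
221 [(17, 35, 221), (17, 34, 220), (17, 35, 218), (18, 38, 217), (17, 40, 217), (18, 41, 217), (18, 32, 218), (18, 36, 168), (17, 33, 161)]
231 [(18, 35, 221), (22, 33, 138), (17, 35, 221), (17, 32, 220), (17, 36, 219), (18, 34, 219), (18, 32, 217), (19, 25, 217), (19, 27, 199)]
```

The bar is in the gripper's shadow, with lower saturation (about 20) and value about 165. I'll mask for that.

```bash
cat > bar.py <<'E'
from h import *
import sys
np.set_printoptions(precision=4,suppress=True)
s=robot.state(); c=robot.read_camera("wrist"); print(s["ee_pos"],yawof(s))
h=cv2.cvtColor(cv2.GaussianBlur(c["img"],(3,3),0),cv2.COLOR_RGB2HSV); m=cv2.inRange(h,(0,0,140),(180,27,255)); m[:120]=0;m[220:]=0;m[:,:265]=0;m[:,365:]=0
m=cv2.morphologyEx(m,cv2.MORPH_OPEN,np.ones((5,5)))
n,l,st,ce=cv2.connectedComponentsWithStats(m)
for i in range(1,n):
    if st[i][4]<100: continue
    r=cv2.minAreaRect(np.argwhere(l==i)[:,::-1].astype(np.float32))
    B=np.array([plane(c,p,.01,s)[:2] for p in cv2.boxPoints(r)]); e=[B[1]-B[0],B[2]-B[1]]; L=[np.linalg.norm(x) for x in e]; u=e[int(np.argmax(L))]
    print(st[i],"rect",r,B.mean(0),np.round(L,4),"long",np.arctan2(u[1],u[0])%np.pi)
E
python3 bar.py
python3 - <<'E'
from h import *
import pickle
D=pickle.load(open("d0.pkl","rb"))
for k,(x0,y0,x1,y1) in(("top",(268,274,296,296)),("side",(396,170,428,186))):
    c=D[k][0]; h=cv2.cvtColor(c["img"],cv2.COLOR_RGB2HSV)[y0:y1,x0:x1]; m=cv2.inRange(h,(0,0,225 if k=="top" else 190),(180,14,255))
    r=cv2.minAreaRect(np.argwhere(m>0)[:,::-1].astype(np.float32)); r=((r[0][0]+x0,r[0][1]+y0),r[1],r[2]); print(k,(m>0).sum(),r,plane(c,r[0],.01))
    B=np.array([plane(c,p,.01)[:2] for p in cv2.boxPoints(r)]); e=[B[1]-B[0],B[2]-B[1]]; L=[np.linalg.norm(x) for x in e]; u=e[int(np.argmax(L))]; print(L,np.arctan2(u[1],u[0])%np.pi)
E
```

```text
[0.3532 0.2837 0.1547] 1.9977898368701348
[307 162  15  41 512] rect ((313.9955139160156, 181.90499877929688), (40.33524703979492, 13.127983093261719), 87.27368927001953) [0.3451 0.2888] [0.0123 0.0393] long 2.0450491232203496
top 77 ((280.60000228881836, 283.6999988555908), (4.4721360206604, 16.54690170288086), 63.43495178222656) [0.34546179 0.28901359 0.01      ]
[np.float64(0.03699345145611037), np.float64(0.00998099659430952)] 2.0320585079770144
side 40 ((411.98400115966797, 176.58799982070923), (16.27857780456543, 3.3093810081481934), 10.304845809936523) [0.34525268 0.29248867 0.01      ]
[np.float64(0.007810031311564276), np.float64(0.0319598620971562)] 2.088117310733194
```

Run:
```python
from h import *
s=robot.state()
rows(s["ee_pos"],yawof(s),[(.3453,.289,.05,2.04),(.3453,.289,.0165,2.04)],step=36)
```

```text
4
[[2.8, -1.7, 34.9], [2.8, -1.6, 34.9], [2.8, -1.7, 34.9], [-0.0, 0.0, 33.5]] [[0, 0, np.float64(-0.014)], [0, 0, np.float64(-0.014)], [0, 0, np.float64(-0.015)], [0, 0, np.float64(0.0)]]
end [0.34525387 0.28899925 0.01652547] 2.0402165560681933
```

Call:
{"op": "drive_tool", "data": {"translation": [[2.8,-1.7,35],[2.8,-1.7,35],[2.8,-1.7,35],[0,0,14],[0,0,10],[0,0,5],[0,0,0],[0,0,0]], "rotation": [[0,0,-0.014],[0,0,-0.014],[0,0,-0.014],[0,0,0],[0,0,0],[0,0,0],[0,0,0],[0,0,0]]}}

```text
time_s: 13.85
ee_pos: [0.3448, 0.2894, 0.0213]
ee_rot: [0.523, 0.852, 0.001, 0.0]
force: [0.6, 0.1, 0.3]
gripper_width: 0.0457
grip_force: 0.0
```

Call:
{"op": "drive_tool", "data": {"translation": [[0,0,4.5],[0,0,0]], "rotation": [[0,0,0],[0,0,0]]}}

```text
time_s: 14.05
ee_pos: [0.3442, 0.2894, 0.0162]
ee_rot: [0.523, 0.852, 0.0, 0.0]
force: [-0.5, 0.3, 0.2]
gripper_width: 0.0457
grip_force: 0.0
```

Call:
{"op": "drive_tool", "data": {"translation": [[0,0,0],[0,0,0],[0,0,0],[0,0,0],[0,0,0],[0,0,0]], "rotation": [[0,0,0],[0,0,0],[0,0,0],[0,0,0],[0,0,0],[0,0,0]], "hand": -1}}

```text
time_s: 14.65
ee_pos: [0.3441, 0.2893, 0.0161]
ee_rot: [0.523, 0.852, 0.0, 0.0]
force: [0.9, 0.7, 0.9]
gripper_width: 0.0126
grip_force: 30.0
```

Run:
```python
from h import *
s=robot.state()
rows(s["ee_pos"],yawof(s),[(.3442,.2894,.166,yawof(s)),(.4827,.1203,.18,3.175),(.4827,.1203,.1,3.175)],step=38)
```

```text
16
[[0.0, 0.0, -37.5], [0.0, 0.0, -37.5], [0.0, 0.0, -37.4], [0.0, 0.1, -37.5], [-23.7, 5.2, -1.6], [-24.2, 2.2, -1.5], [-24.3, -0.9, -1.6], [-24.0, -3.9, -1.5], [-23.3, -6.9, -1.6], [-22.2, -9.8, -1.5], [-20.8, -12.5, -1.6], [-19.1, -15.0, -1.5]] [[0, 0, np.float64(-0.0)], [0, 0, np.float64(-0.0)], [0, 0, np.float64(-0.0)], [0, 0, np.float64(-0.0)], [0, 0, np.float64(-0.126)], [0, 0, np.float64(-0.126)], [0, 0, np.float64(-0.126)], [0, 0, np.float64(-0.126)], [0, 0, np.float64(-0.126)], [0, 0, np.float64(-0.126)], [0, 0, np.float64(-0.126)], [0, 0, np.float64(-0.126)]]
[[-17.1, -17.2, -1.6], [-0.0, 0.0, 26.7], [-0.0, 0.0, 26.7], [-0.0, 0.0, 26.6]] [[0, 0, np.float64(-0.126)], [0, 0, np.float64(-0.0)], [0, 0, np.float64(-0.0)], [0, 0, np.float64(-0.0)]]
end [0.48269067 0.12028978 0.1000359 ] 3.174780321259131
```

Call:
{"op": "drive_tool", "data": {"translation": [[0,0,-35],[0,0,-38],[0,0,-38],[0,0,-38],[-23.7,5.2,-1.5],[-24.2,2.2,-1.5],[-24.3,-0.9,-1.5],[-24,-3.9,-1.5],[-23.3,-6.9,-1.5],[-22.2,-9.8,-1.5],[-20.8,-12.5,-1.5],[-19.1,-15,-1.5]], "rotation": [[0,0,0],[0,0,0],[0,0,0],[0,0,0],[0,0,-0.126],[0,0,-0.126],[0,0,-0.126],[0,0,-0.126],[0,0,-0.126],[0,0,-0.126],[0,0,-0.126],[0,0,-0.126]]}}

```text
time_s: 15.85
ee_pos: [0.4673, 0.138, 0.1769]
ee_rot: [0.044, 0.999, -0.0, -0.0]
force: [-1.4, 1.0, -1.0]
gripper_width: 0.0128
grip_force: 30.0
```

Call:
{"op": "drive_tool", "data": {"translation": [[-17,-17,0],[0,0,0],[0,0,0],[0,0,0]], "rotation": [[0,0,-0.126],[0,0,0],[0,0,0],[0,0,0]]}}

```text
time_s: 16.25
ee_pos: [0.4817, 0.1209, 0.1769]
ee_rot: [-0.016, 1.0, 0.0, -0.0]
force: [-0.2, -0.8, -0.6]
gripper_width: 0.013
grip_force: 30.0
```

Run:
```python
from h import *
s=robot.state(); c=robot.read_camera("wrist"); cv2.imwrite("pics/w6.png",c["img"][:,:,::-1]); print(s["ee_pos"],yawof(s),s["gripper_width"],s["q"])
rows(s["ee_pos"],yawof(s),[(.4827,.1203,s["ee_pos"][2],3.175)])
```

```text
[0.4817329  0.12086448 0.17686412] -3.1094521886230537 0.013032529023475375 [ 9.12898280e-02  3.54822416e-01  1.69624763e+00  1.66580955e-04
  1.09148249e+00 -1.51172381e+00]
45
[[-0.0, -0.0, 0.0], [-0.0, -0.0, 0.0], [-0.0, -0.0, 0.0], [-0.0, -0.0, 0.0], [-0.0, -0.0, 0.0], [-0.0, -0.0, 0.0], [-0.0, -0.0, 0.0], [-0.0, -0.0, 0.0], [0.0, -0.0, 0.0], [0.0, -0.0, 0.0], [0.0, -0.0, 0.0], [0.0, -0.0, 0.0]] [[0, 0, np.float64(-0.14)], [0, 0, np.float64(-0.14)], [0, 0, np.float64(-0.14)], [0, 0, np.float64(-0.14)], [0, 0, np.float64(-0.14)], [0, 0, np.float64(-0.14)], [0, 0, np.float64(-0.14)], [0, 0, np.float64(-0.14)], [0, 0, np.float64(-0.14)], [0, 0, np.float64(-0.14)], [0, 0, np.float64(-0.14)], [0, 0, np.float64(-0.14)]]
[[0.0, -0.0, 0.0], [0.0, -0.0, 0.0], [0.0, -0.0, 0.0], [0.0, -0.0, 0.0], [0.0, -0.0, 0.0], [0.0, -0.0, 0.0], [0.0, -0.0, 0.0], [0.0, 0.0, 0.0], [0.0, 0.0, 0.0], [0.0, 0.0, 0.0], [0.0, 0.0, 0.0], [0.0, 0.0, 0.0]] [[0, 0, np.float64(-0.14)], [0, 0, np.float64(-0.14)], [0, 0, np.float64(-0.139)], [0, 0, np.float64(-0.14)], [0, 0, np.float64(-0.139)], [0, 0, np.float64(-0.1
[... 480 characters left out ...]
4(-0.14)], [0, 0, np.float64(-0.139)], [0, 0, np.float64(-0.14)], [0, 0, np.float64(-0.139)], [0, 0, np.float64(-0.14)], [0, 0, np.float64(-0.139)], [0, 0, np.float64(-0.14)], [0, 0, np.float64(-0.139)], [0, 0, np.float64(-0.14)]]
[[-0.0, 0.0, 0.0], [-0.1, 0.0, 0.0], [-0.1, 0.0, 0.0], [-0.1, 0.0, 0.0], [-0.1, 0.0, 0.0], [-0.0, 0.0, 0.0], [-0.1, 0.1, 0.0], [-0.1, 0.0, 0.0], [-0.0, 0.0, 0.0]] [[0, 0, np.float64(-0.139)], [0, 0, np.float64(-0.14)], [0, 0, np.float64(-0.139)], [0, 0, np.float64(-0.14)], [0, 0, np.float64(-0.139)], [0, 0, np.float64(-0.14)], [0, 0, np.float64(-0.139)], [0, 0, np.float64(-0.14)], [0, 0, np.float64(-0.139)]]
end [0.48267213 0.12025756 0.17686412] 3.1745478113769474
```

Call:
{"op": "drive_tool", "data": {"translation": [[-1,0.5,30],[0,0,30],[0,0,25],[0,0,14],[0,0,6],[0,0,0],[0,0,0]], "rotation": [[0,0,0],[0,0,0],[0,0,0],[0,0,0],[0,0,0],[0,0,0],[0,0,0]]}}

```text
time_s: 17.0
ee_pos: [0.4839, 0.1213, 0.0729]
ee_rot: [-0.017, 1.0, 0.0, 0.001]
force: [0.6, 0.3, -0.5]
gripper_width: 0.0131
grip_force: 30.0
```

Call:
{"op": "drive_tool", "data": {"translation": [[0,0,3],[0,0,3],[0,0,2],[0,0,0],[0,0,0]], "rotation": [[0,0,0],[0,0,0],[0,0,0],[0,0,0],[0,0,0]]}}

```text
time_s: 17.5
ee_pos: [0.4835, 0.1209, 0.0641]
ee_rot: [-0.017, 1.0, -0.0, 0.0]
force: [0.5, 0.4, -1.2]
gripper_width: 0.0128
grip_force: 30.0
```

Call:
{"op": "drive_tool", "data": {"translation": [[0,0,1],[0,0,1],[0,0,0],[0,0,0]], "rotation": [[0,0,0],[0,0,0],[0,0,0],[0,0,0]]}}

```text
time_s: 17.9
ee_pos: [0.4834, 0.1209, 0.0621]
ee_rot: [-0.017, 1.0, -0.0, -0.0]
force: [0.2, -0.0, -1.6]
gripper_width: 0.013
grip_force: 30.0
```

Call:
{"op": "drive_tool", "data": {"translation": [[0,0,0.8],[0,0,0],[0,0,0]], "rotation": [[0,0,0],[0,0,0],[0,0,0]]}}

```text
time_s: 18.2
ee_pos: [0.4835, 0.1209, 0.0613]
ee_rot: [-0.017, 1.0, -0.0, 0.0]
force: [0.7, 1.0, -1.1]
gripper_width: 0.013
grip_force: 30.0
```

Call:
{"op": "drive_tool", "data": {"translation": [[0,0,0],[0,0,0],[0,0,0],[0,0,0],[0,0,-10],[0,0,-20],[0,0,-40],[0,0,-40],[0,0,-40],[0,0,0],[0,0,0],[0,0,0]], "rotation": [[0,0,0],[0,0,0],[0,0,0],[0,0,0],[0,0,0],[0,0,0],[0,0,0],[0,0,0],[0,0,0],[0,0,0],[0,0,0],[0,0,0]], "hand": -0.35}}

```text
time_s: 19.4
ee_pos: [0.4827, 0.1208, 0.2105]
ee_rot: [-0.017, 1.0, -0.0, -0.001]
force: [0.2, 0.2, -0.1]
gripper_width: 0.03
grip_force: 0.0
```

Run:
```python
from h import *
np.set_printoptions(precision=4,suppress=True)
s=robot.state(); c=robot.read_camera("wrist"); t=robot.read_camera("side"); print(s["ee_pos"],s["force"],s["gripper_width"],s["time_s"])
save(c,"w7"); save(t,"s7")
h=cv2.cvtColor(c["img"],cv2.COLOR_RGB2HSV)
T=np.eye(4); T[:3,:3]=R.from_quat(s["ee_rot"]).as_matrix(); T[:3,3]=s["ee_pos"]; W=np.linalg.inv(T@np.array(c["tool_from_camera"])); K=c["mtx"]
def pj(P):
    p=W[:3,:3]@P+W[:3,3]; r=np.hypot(p[0],p[1]); th=np.arctan2(r,p[2]); return K[0,2]+K[0,0]*th*p[0]/r,K[1,2]+K[0,0]*th*p[1]/r
for P in ([.4835,.1209,.055],[.452,.1209,.07],[.51,.1209,.07]): print(P,pj(np.array(P)))
u,v=map(int,pj(np.array([.4835,.1209,.055])))
for y in range(v-48,v+49,8): print(y,[tuple(map(int,h[y,x])) for x in range(u-32,u+33,8) if 0<=y<400])
```

```text
[0.4827 0.1208 0.2105] [ 0.2323  0.2487 -0.0674] 0.030015559036675268 19.4
[0.4835, 0.1209, 0.055] (np.float64(320.6170028456993), np.float64(190.11206167292178))
[0.452, 0.1209, 0.07] (np.float64(321.8136207461351), np.float64(160.79282793561947))
[0.51, 0.1209, 0.07] (np.float64(319.72394076110356), np.float64(220.2671498329203))
142 [(5, 7, 223), (5, 7, 222), (4, 10, 183), (11, 14, 141), (11, 14, 141), (15, 15, 140), (5, 7, 219), (6, 6, 216), (5, 7, 216)]
150 [(23, 26, 244), (22, 27, 245), (23, 27, 244), (21, 35, 174), (21, 36, 171), (20, 36, 171), (22, 27, 243), (23, 26, 242), (23, 26, 242)]
158 [(23, 26, 242), (23, 27, 244), (23, 26, 244), (22, 35, 180), (21, 36, 171), (21, 36, 171), (23, 26, 242), (22, 27, 242), (23, 27, 242)]
166 [(22, 28, 241), (22, 27, 242), (22, 27, 243), (23, 27, 238), (21, 36, 171), (23, 34, 171), (23, 28, 240), (22, 27, 242), (23, 27, 240)]
174 [(22, 28, 241), (22, 28, 242), (23, 37, 171), (23, 32, 160), (21, 19, 171), (23, 36, 170), (22, 28, 237), (22, 27, 242), (22, 29, 227)]
182 [(22, 35, 169), (23, 36, 169), (21, 36, 171), (23, 34, 158), (21, 20, 163
[... 340 characters left out ...]
)]
206 [(23, 36, 168), (21, 37, 167), (21, 36, 165), (22, 35, 161), (21, 21, 157), (22, 35, 168), (23, 34, 167), (21, 36, 168), (22, 35, 168)]
214 [(23, 36, 168), (22, 34, 166), (22, 36, 165), (23, 37, 167), (22, 35, 168), (23, 35, 168), (23, 36, 168), (22, 34, 167), (22, 34, 167)]
222 [(23, 39, 132), (21, 40, 133), (21, 40, 134), (22, 42, 134), (23, 40, 134), (21, 40, 133), (23, 41, 132), (21, 40, 133), (21, 39, 131)]
230 [(22, 36, 156), (23, 36, 169), (22, 35, 168), (21, 36, 168), (22, 35, 166), (24, 37, 166), (23, 35, 166), (22, 35, 167), (23, 37, 139)]
238 [(19, 37, 55), (21, 35, 169), (22, 38, 169), (22, 35, 167), (22, 35, 166), (23, 35, 167), (23, 38, 167), (23, 38, 166), (20, 36, 85)]
```

Run:
```python
from h import *
import pickle
np.set_printoptions(precision=4,suppress=True)
S=robot.read_camera("side"); T=robot.read_camera("top"); o=[]
for c in(S,T):
    h=cv2.cvtColor(c["img"],cv2.COLOR_RGB2HSV); m=cv2.inRange(h,(5,110,70),(18,255,255))
    n,l,st,ce=cv2.connectedComponentsWithStats(m)
    for i in range(1,n):
        P=plane(c,ce[i],.118)
        if st[i][4]>30 and .55<P[0]<.68 and .06<P[1]<.18: print(st[i],P); o.append(ce[i])
print(plane(S,(0,0),0)*0, [tri(ray(S,o[0]),ray(T,o[1]))] if len(o)==2 else "")
```

```text
[231 172  44  35 363] [0.6136 0.1279 0.118 ]
[334 153   6   7  33] [0.6134 0.1675 0.118 ]
[ 0. -0.  0.] [(array([0.6152, 0.1557, 0.145 ]), np.float64(0.03255129581783653))]
```

```bash
python3 -c "
from cell import robot
print(robot.finish_job())"
```

```text
the job is handed in; nothing more can be done
None
```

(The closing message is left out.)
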